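Open the test-gas valve one turn and start the bump test

TASK

Let test gas through to the bump-test station: push the hand wheel of the supply valve round by its upright handle, anticlockwise as seen from above, through exactly one full turn, so that the handle comes back to where it began. Then press the start key on the test station right down with a fingertip and let it come up again. Everything else on the bench stays where it lies.

Things in the scene. Friction and masses are not known exactly. Their poses are not given: they have to be found in the camera images.
- handwheel (a joint): Turn of the aluminium hand wheel about its upright axis, rad. 0 at the start: the valve is closed, against its stop. It grows anticlockwise seen from above (opening); 6.283 is one turn; the far stop is at 25.1 (four turns). Stiff packing: it takes about 0.2 N m (4 N at the handle) to turn, and it stays where it is left. The wheel turns level, 125 mm over its rim, three spokes; the rim bar is 17 mm thick, its top 163.5 mm above the bench. The wheel does not rise as it turns.
- hub_top (a point): Top of the nut at the middle of the hand wheel, on the wheel's axis, 173 mm above the bench. It does not move as the wheel turns.
- grip_top (a point): Centre of the top of the black upright handle that stands on the wheel's rim at the end of one spoke, 54 mm from the wheel's axis, 224.5 mm above the bench. The handle is 56 mm tall (168.5 to 224.5 mm above the bench), 17 mm in diameter at its foot, 23 mm at its thickest two thirds of the way up, 12 mm at its top, and spins freely on its pin. It goes round with the wheel. At the start the handle may stand on any side of the axis.
- valve_stand: Fixed blue sheet-steel stand, 130 x 150 mm, that carries the steel valve, a pipe through both cheeks (200 mm over the brass ends, axis 55 mm up) and, under the wheel on the +y side, a small gauge whose top is 123 mm up. Origin on the bench under the wheel's axis; x runs away from the operator, y along the pipe. It stands left or right and turned up to 17 degrees.
- test_station: Fixed grey test station, 180 x 130 mm, 50 mm high, with a detector docked on its rear two thirds under a clear hood (95 mm above the bench at its top). Origin on the bench under its middle; x runs away from the operator. It stands on the other side from the valve, turned up to 17 degrees.
- start_key (a joint): How far the start key is pressed, m: 0 up, 0.006 right down. A spring pushes it up, 1.5 N at first, 5 N right down.
- start_key_top (a point): Centre of the top of the round steel start key, 24 mm in diameter, on the front top of the test station, 64 mm towards the operator from its middle, 72 mm above the bench when up. It stands 10 mm above a black collar 40 mm in diameter. It is pressed straight down by 6 mm. The docked detector begins 40 mm behind the key's middle and its front end is 79 mm above the bench.
- detector_a: Loose gas detector, 108 x 60 x 32 mm, lying flat between valve and station. Origin under its middle. Leave it.
- detector_b: Loose gas detector, the same, lying behind the valve stand. Leave it.
- cal_hood: Loose clear plastic calibration hood, 46 x 50 x 21 mm, in front of the test station. Leave it.
- coupling: Loose brass and steel coupling, 24 mm wide, 36 mm tall, standing in front of the valve stand. Leave it.
- screwdriver: Loose screwdriver lying towards the back of the bench. Leave it.
- spanner: Loose spanner, 160 mm, lying towards the back of the bench. Leave it.
- parts_tray: Loose white open parts tray, 100 x 80 x 35 mm, out on the left. Leave it.
Mind the look-alikes: they are no part of the job. What is shaped like the test_station but pink or turquoise is not meant.

How it is judged:
By the outcome, as a careful person would: the job done as asked, in the order asked, and still so for the second after the job is handed in, with the robot touching nothing.
It also fails if it takes over 70 s, if anything falls off the work surface, if the arm or the gripper's body presses on something with over 40 N, if the wrist force passes 120 N, or if a joint passes its speed limit or range.

ROBOT

A 7-joint arm with a two-finger parallel gripper is mounted at the origin on the work surface. World frame = base frame: x ahead of the robot, y to its left, z up, the work surface at z = 0. Lengths are in m, angles in rad, forces in N, time in s.
With the tool pointing down it reaches from about 0.375 to 0.925 m from the base axis. Payload 3.1 kg.
Tool frame: the origin (TCP) lies between the finger pads; the fingertips stand 19 mm ahead of it and the grasp point (between the pads) is the TCP; z points along the fingers, y is the line along which they close (so a half turn about z gives the same grasp; the last joint's range is limited). The gripper opens to 85 mm and grips with 20 to 120 N. Pads are 22 mm wide; open, the fingers measure 114 mm over their backs; the gripper's body (76 mm by 85 mm) begins 54 mm behind the grasp point. The pads swing forward as they close: fully open they stand 13 mm farther back than shut.
Start: joints at [1.058, 0.383, 0.044, 1.598, -0.018, 1.161, -0.05], TCP at [0.262, -0.595, 0.225] pointing down, gripper open.
Joint ranges: [-2.61, 2.61], [-0.41, 2.15], [-1.48, 1.57], [0, 2.5], [-1.57, 4.71], [0.05, 1.97], [-2.85, 2.85]. Speed limits (rad/s): [2.79, 2.79, 3.14, 3.14, 3.14, 3.14, 3.14].

INTERFACE

Orientations are given as a unit quaternion [x, y, z, w].
In Python, from bench import move_ptp, movel, move_j, move_gripper, pause, inverse_kinematics, read_camera, camera_params, MotionError, sign_off, look_for, tip_of, read_time_s, read_qpos, read_joint_vel, read_effort, read_eef_pos, read_tcp_rot, read_ft_force, read_ft_torque, read_finger_gap, read_grasp_force gives the robot as it stands. Calls block until the motion is done:
- move_ptp(position, orientation): joint-space move of the TCP to a pose.
- movel(position, orientation=None, speed=0.15): straight line of the TCP; orientation=None keeps the orientation; speed is the mean speed in m/s.
- move_j(angles): joint-space move.
- move_gripper(opening, effort=None): finger opening in m; effort is the grip in N (None keeps the last); returns when the fingers have stopped.
- pause(seconds).
- inverse_kinematics(position, orientation): joint angles nearest the present ones, or None.
- read_camera(name): name is "scene" or "side" or "wrist"; returns the picture (384x512x3 uint8, red, green, blue); there is no depth.
- camera_params(name): a dict with "K" (3x3 intrinsics, pixels), "camera_from_world" (4x4, takes a point from world to camera coordinates). Camera axes: x right, y down, z forward; pixel columns grow to the right and rows downward; lengths in m; the calibration is good to about 2 mm. A picture is of the moment at which its call begins: read the wrist's pose just before it. camera_params takes no time and is no camera call; for the wrist camera it gives the pose at the moment of the call.
A pose or a line that the arm cannot do raises MotionError and nothing moves.
- sign_off(): hands the job in; it is judged then, once.
Trained networks look in the newest picture that a camera, given by its name, has taken for a name from the list of things; names that differ only in an ending like _2 or _b are one class to them, and where a whole thing is asked for, a point or a joint stands for the part that bears it (a point fixed in the world has none). Each returns a list of dicts, best first, with "confidence" (0 to 1); they miss things now and then, are a little off and sometimes report something else, mostly with a low value. They report only what shows in the picture. A call takes as long as a camera call. They do not tell look-alikes from the thing itself.
- look_for(camera, name): "at" ([column, row] in pixels, amid what is visible of it).
- tip_of(camera, name): "at" ([column, row] in pixels: a listed point, or the origin of a listed thing).
Readings, each from a call of its own:
- read_time_s(): time.
- read_qpos(): joint angles.
- read_joint_vel(): joint speeds.
- read_effort(): joint torques, N m.
- read_eef_pos(): TCP position.
- read_tcp_rot(): TCP orientation.
- read_ft_force(): force on the tool from outside, world axes, zero at the start.
- read_ft_torque(): the same for the moment, N m.
- read_finger_gap(): finger opening in m.
- read_grasp_force(): force on a finger pad.
Only numpy, scipy, OpenCV 4.12 (cv2) and the standard library are available. Lean on these libraries where they do the work, as an engineer would, in place of code of your own. Each camera call takes 0.05 s, during which the arm holds its last target. There are 200 camera calls.

## Working session

There is one attempt and no reset: what is moved stays moved. The work goes in short steps, each a Python script; the robot and the scene stay as the last script left them, time stands still between calls to the robot, and variables do not carry over. Pictures are saved under pics/ and viewed, at most 10 in all, crops included, and the job is handed in when it is done.

```bash
mkdir -p pics
cat > h.py <<'E'
import numpy as np, cv2
from bench import *
def ray(cam,px,P=None):
    P=P or camera_params(cam);K=np.array(P["K"]);T=np.array(P["camera_from_world"])
    R,t=T[:3,:3],T[:3,3]
    return -R.T@t, R.T@np.linalg.inv(K)@np.array([px[0],px[1],1.])
def at_z(cam,px,z,P=None):
    o,d=ray(cam,px,P); return o+d*(z-o[2])/d[2]
def proj(cam,p):
    P=camera_params(cam);c=np.array(P["camera_from_world"])@np.append(p,1);u=np.array(P["K"])@c[:3];return u[:2]/u[2]
def save(cam,name):
    im=read_camera(cam);cv2.imwrite(f"pics/{name}.png",im[:,:,::-1]);return im
E
python3 - <<'E'
from h import *
np.set_printoptions(precision=3,suppress=True)
a=save("scene","s0");b=save("side","d0")
cv2.imwrite("pics/both.png",cv2.resize(np.vstack([a,b])[:,:,::-1],(450,600)) if 0 else np.vstack([a,b])[:,:,::-1][:, :])
for c in("scene","side"):
  for n,z in(("hub_top",.173),("grip_top",.2245),("start_key_top",.072),("valve_stand",0),("test_station",0)):
    for r in tip_of(c,n)[:3]: print(c,n,np.array(r["at"]),round(r["confidence"],2),at_z(c,r["at"],z))
print(read_time_s(),read_tcp_rot())
E
```

```text
scene hub_top [297.5 156.1] 0.93 [0.559 0.226 0.173]
scene grip_top [308.1 140.2] 0.89 [0.582 0.269 0.225]
scene start_key_top [164.8 298.8] 0.59 [ 0.438 -0.478  0.072]
scene start_key_top [209.6 244.5] 0.55 [ 0.441 -0.233  0.072]
scene start_key_top [215.3 151.3] 0.43 [0.171 0.265 0.072]
scene valve_stand [294.1 192.3] 0.76 [0.551 0.226 0.   ]
scene test_station [230.  169.8] 0.97 [0.241 0.259 0.   ]
scene test_station [230.7 263.4] 0.71 [ 0.507 -0.219  0.   ]
scene test_station [188.2 313.2] 0.65 [ 0.489 -0.449  0.   ]
side hub_top [260.9 147.9] 0.63 [0.555 0.255 0.173]
side grip_top [263.4 129.8] 0.91 [0.569 0.298 0.225]
side start_key_top [248.  344.8] 0.61 [ 0.444 -0.47   0.072]
side start_key_top [242.1 272.2] 0.5 [ 0.446 -0.233  0.072]
side start_key_top [134.2 330.2] 0.49 [ 0.138 -0.399  0.072]
side valve_stand [261.7 186.2] 0.82 [0.559 0.231 0.   ]
side test_station [256.7 281. ] 0.86 [ 0.493 -0.219  0.   ]
side test_station [266.1 349.9] 0.84 [ 0.497 -0.453  0.   ]
side test_station [185.5 186. ] 0.8 [0.255 0.261 0.   ]
0.6 [0.979 0.206 0.    0.   ]
```

View pics/s0.png

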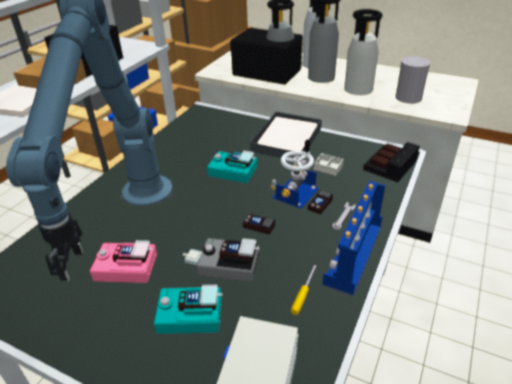

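View pics/d0.png

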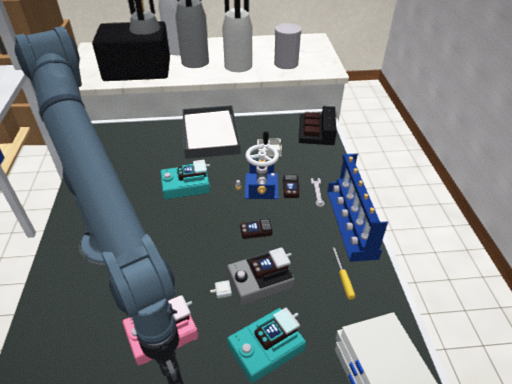

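The scene picture shows the grey station at about (230,257) with its key near (210,245). The hand wheel is at (297,158) with its handle on the far left side (+y). The pink and turquoise stations are look-alikes. Next I'll look from close by.

Run:
```python
from h import *
np.set_printoptions(precision=4,suppress=True)
D=[1,0,0,0]
p=read_eef_pos();movel([p[0],p[1],.42],speed=.3)
def look(xy,names,tag):
    move_ptp([xy[0],xy[1],.45],D)
    P=camera_params("wrist");save("wrist",tag)
    for n,z in names:
        for r in tip_of("wrist",n)[:2]: print(n,np.array(r["at"]),round(r["confidence"],2),at_z("wrist",r["at"],z,P))
    print(np.linalg.inv(np.array(P["camera_from_world"]))[:3,[2,3]].T)
look((.42,-.23),(("start_key_top",.072),("test_station",0)),"w1")
look((.50,.24),(("hub_top",.173),("grip_top",.2245),("valve_stand",0)),"w2")
print(read_time_s(),read_qpos())
a=cv2.imread("pics/w1.png");b=cv2.imread("pics/w2.png");cv2.imwrite("pics/w12.png",cv2.resize(np.hstack([a,b]),(800,300)))
```

```text
start_key_top [393.  138.8] 0.7 [ 0.4396 -0.4836  0.072 ]
start_key_top [336.3 269.6] 0.66 [ 0.1496 -0.3991  0.072 ]
test_station [ 53.6 216.3] 0.93 [0.2517 0.2665 0.    ]
test_station [364.8 108.1] 0.88 [ 0.4954 -0.4493  0.    ]
[[-0.3119  0.0019 -0.9501]
 [ 0.4993 -0.2299  0.5986]]
hub_top [259.8 127.5] 0.78 [0.5507 0.2406 0.173 ]
grip_top [224.8 112.7] 0.68 [0.5736 0.2868 0.2245]
valve_stand [262.6 121.5] 0.67 [0.551 0.235 0.   ]
[[-0.3108  0.0011 -0.9505]
 [ 0.5806  0.2397  0.5992]]
4.975 [ 0.2298  0.1722 -0.858   1.4617  0.1303  1.567  -2.1945]
```

View pics/w12.png

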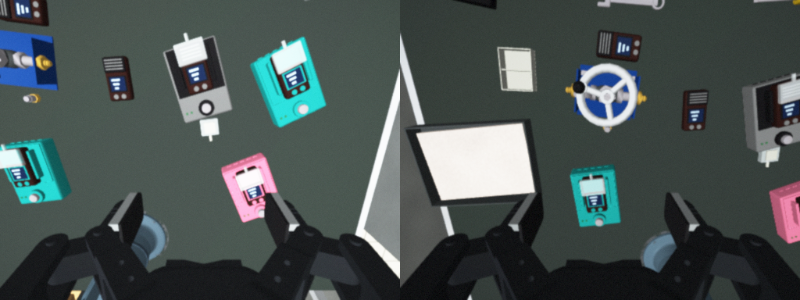

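The wrist views show the hub at about (262,124) and the handle at about (228,111). In the left view the grey station's key is at about (265,137). I'll refine the valve from closer in.

Run:
```python
from h import *
np.set_printoptions(precision=4,suppress=True)
D=[1,0,0,0]
for i,(x,y) in enumerate(((.49,.25),(.45,.275))):
    move_ptp([x,y,.36],D);P=camera_params("wrist");im=save("wrist",f"c{i}")
    for n,z in(("hub_top",.173),("grip_top",.2245)):
        for r in tip_of("wrist",n)[:2]:
            print(n,np.array(r["at"]),round(r["confidence"],2),at_z("wrist",r["at"],z,P))
            cv2.circle(im,tuple(int(v) for v in r["at"]),2,(255,0,0),-1)
    cv2.imwrite(f"pics/c{i}m.png",im[:,:,::-1])
a=cv2.imread("pics/c0m.png");b=cv2.imread("pics/c1m.png");cv2.imwrite("pics/cm.png",np.hstack([a[:300,100:500],b[:300,100:500]]))
print(read_time_s(),read_ft_force())
```

```text
hub_top [273.2 117.4] 0.8 [0.5579 0.2359 0.173 ]
grip_top [225.9 104.4] 0.96 [0.5723 0.2856 0.2245]
hub_top [299.2  87.1] 0.64 [0.5516 0.2352 0.173 ]
hub_top [153.2  54.4] 0.22 [0.5854 0.4017 0.173 ]
grip_top [255.2  58.9] 0.65 [0.5731 0.2854 0.2245]
6.0333 [0.3118 0.1904 0.0167]
```

View pics/cm.png

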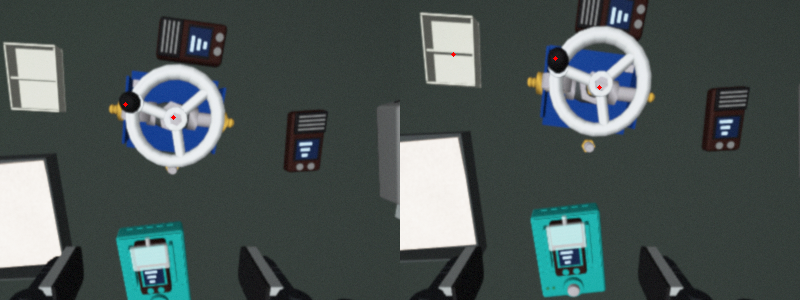

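The close views show the hub nut at about (275,116) in the first and (300,84) in the second, with the handle tops well marked. I'll fit the rim ellipse to get the centre of rotation.

```bash
cat > rim.py <<'E'
from h import *
from scipy.optimize import least_squares
np.set_printoptions(precision=4,suppress=True)
def rim(im,P,guess,z=.155,R=.0625):
    # fit level circle to outline of the white wheel (outer silhouette about at mid bar height)
    hsv=cv2.cvtColor(im,cv2.COLOR_RGB2HSV);m=((hsv[...,2]>165)&(hsv[...,1]<40)).astype(np.uint8)
    K=np.array(P["K"]);T=np.array(P["camera_from_world"])
    pts=[]
    for a in np.linspace(0,2*np.pi,120,endpoint=False):
        prev=None
        for r in np.arange(.072,.05,-.0004):
            c=T@[guess[0]+r*np.cos(a),guess[1]+r*np.sin(a),z,1];u=K@c[:3];u=u[:2]/u[2]
            x,y=np.round(u).astype(int)
            if m[y,x]:
                if r<.0715: pts.append([guess[0]+r*np.cos(a),guess[1]+r*np.sin(a)])
                break
    pts=np.array(pts)
    s=least_squares(lambda q:np.hypot(*(pts-q[:2]).T)-q[2],[*guess,R],loss="soft_l1",f_scale=.001)
    return s.x,len(pts),np.median(abs(s.fun))
E
python3 - <<'E'
from rim import *
D=[1,0,0,0]
for x,y in((.49,.25),(.45,.22)):
    move_ptp([x,y,.36],D);P=camera_params("wrist");im=read_camera("wrist")
    g=(.555,.236)
    for _ in range(3): s=rim(im,P,g);g=s[0][:2]
    print(s)
    for n,z in(("hub_top",.173),("grip_top",.2245)):
        for r in tip_of("wrist",n)[:1]: print(n,np.array(r["at"]),r["confidence"],at_z("wrist",r["at"],z,P))
    hh=tip_of("wrist","start_key_top")
for c,px in(("scene",(209.6,244.5)),("side",(242.1,272.2))): print(at_z(c,px,.072))
E
```

```text
(array([0.5559, 0.2341, 0.0616]), 113, np.float64(0.0003857013051655131))
hub_top [286.9  45.4] 0.39 [0.6369 0.2177 0.173 ]
grip_top [221.8 104.6] 0.63 [0.5751 0.286  0.2245]
(array([0.5567, 0.2343, 0.0613]), 113, np.float64(0.00033472225941690026))
hub_top [248.9  84.3] 0.77 [0.5539 0.2346 0.173 ]
grip_top [195.2  55.4] 0.76 [0.5755 0.2833 0.2245]
[ 0.4408 -0.233   0.072 ]
[ 0.4464 -0.2329  0.072 ]
```

Run:
```python
from rim import *
D=[1,0,0,0]
C=np.array([.5562,.2342]);g=np.array([.574,.285])
a0=np.arctan2(*(g-C)[::-1]);R=.054
pt=lambda a:[*(C+R*np.array([np.cos(a),np.sin(a)])),.205]
print(np.degrees(a0),pt(a0))
s=pt(a0)
move_ptp([s[0],s[1],.31],D);move_gripper(.06)
movel(s,speed=.1);print(read_ft_force())
move_gripper(0.0,25);pause(.3);print("gap",read_finger_gap(),read_grasp_force(),read_ft_force(),read_eef_pos())
for k in range(1,7):
    movel(pt(a0+np.radians(12)*k),speed=.06)
    f=np.array(read_ft_force());print(k*12,f,read_eef_pos()[:2])
    if np.linalg.norm(f)>35: print("STOP");break
save("scene","t1");save("side","t1s");print(read_time_s(),read_finger_gap())
```

```text
70.68986057472183 [np.float64(0.5740567960617847), np.float64(0.28516209213138555), 0.205]
[-0.1872 -0.0265  0.5136]
gap 0.01923249774694369 24.367644045269117 [-1.9973 -4.9839  4.973 ] [0.5748 0.2823 0.206 ]
12 [ 1.572  -5.302   4.9476] [0.5646 0.2849]
24 [ 1.2735 -5.1644  4.786 ] [0.5535 0.2855]
36 [ 2.177  -3.974   4.4373] [0.5426 0.2839]
48 [ 3.4236 -3.8966  4.8344] [0.5323 0.2801]
60 [ 3.861  -3.8322  4.5762] [0.523  0.2744]
72 [ 4.5891 -2.3417  4.0736] [0.5151 0.267 ]
12.1833 0.01903403896767414
```

Run:
```python
from rim import *
C=np.array([.5562,.2342]);a0=np.radians(70.69);R=.054
pt=lambda a:[*(C+R*np.array([np.cos(a),np.sin(a)])),.205]
ok=True;E=[]
for k in range(7,31):
    movel(pt(a0+np.radians(12)*k),speed=.06)
    f=np.array(read_ft_force());e=np.array(read_eef_pos());E.append(e[:2])
    if k%3==0: print(k*12,f,e)
    if np.linalg.norm(f)>35: print("STOP",k);ok=False;break
A=np.array(E);q=np.linalg.lstsq(np.c_[2*A,np.ones(len(A))],(A**2).sum(1),rcond=None)[0]
print("path centre",q[:2],np.sqrt(q[2]+q[:2]@q[:2]))
save("side","t2");print(read_time_s(),read_finger_gap())
```

```text
108 [3.2752 0.7648 6.1629] [0.5021 0.2371 0.2059]
144 [-3.2176  0.3582 11.8887] [0.5085 0.2059 0.2059]
180 [-4.3023 -5.1854 15.133 ] [0.5354 0.1817 0.2058]
216 [ 0.972  -5.336  10.6107] [0.5714 0.1798 0.2059]
252 [ 2.1824 -3.5803  8.5763] [0.5998 0.1999 0.206 ]
288 [ 2.0714 -0.7181  7.0977] [0.6099 0.2333 0.206 ]
324 [-1.5796 -2.5192  9.7001] [0.5986 0.2648 0.2059]
360 [-0.4829 -4.5602 11.5154] [0.5728 0.2829 0.2059]
path centre [0.5559 0.2316] 0.05401417515971455
20.4333 0.018873381098397507
```

```bash
cat > cmp.py <<'E'
from rim import *
def warp(im,P,z,C,h=.075,n=300):
    K=np.array(P["K"]);T=np.array(P["camera_from_world"])
    H=lambda u,v:np.array([C[0]+h-2*h*v/n,C[1]+h-2*h*u/n,z,1])
    s=np.float32([[0,0],[n,0],[n,n],[0,n]]);d=[]
    for u,v in s: c=K@(T@H(u,v))[:3];d.append(c[:2]/c[2])
    return cv2.warpPerspective(im,cv2.getPerspectiveTransform(np.float32(d),s),(n,n))
def angle(A,B): # anticlockwise rotation of the wheel from A to B, deg, by spokes in polar image
    pol=lambda I:cv2.warpPolar(cv2.cvtColor(I,cv2.COLOR_RGB2GRAY),(150,1440),(150,150),150,0)[:,45:90].astype(np.float32)
    a,b=pol(A),pol(B);ks=range(-60,61)
    e=[-np.mean(abs(np.roll(b,k,0)-a)) for k in ks]
    return ks[int(np.argmax(e))]/4,max(e),e[60]
E
python3 - <<'E'
from cmp import *
D=[1,0,0,0]
e=np.array(read_eef_pos());move_gripper(.06);print(read_ft_force())
movel([e[0],e[1],.33],speed=.2);move_gripper(.085)
move_ptp([.49,.25,.36],D);pause(.3);P=camera_params("wrist");print(read_eef_pos())
B=save("wrist","e0");A=cv2.imread("pics/c0.png")[:,:,::-1].copy()
C=np.array([.556,.2341])
for n in("grip_top",):
    r=tip_of("wrist",n)[0];print(np.array(r["at"]),at_z("wrist",r["at"],.2245,P))
wa,wb=warp(A,P,.158,C),warp(B,P,.158,C);print("rot",angle(wa,wb))
def blob(im):
    m=(im.max(2)<35).astype(np.uint8);m[:80]=0;m[130:]=0;m[:,:205]=0;m[:,250:]=0
    return np.array(cv2.connectedComponentsWithStats(m)[3][1:]),m.sum()
print(blob(A),blob(B),read_time_s())
cv2.imwrite("pics/cmp.png",np.hstack([wa,wb])[:,:,::-1])
E
```

```text
[-0.0321  0.1112  0.8854]
[0.4906 0.2499 0.3594]
[226.4 101.7] [0.5751 0.2856 0.2245]
rot (1.25, np.float32(-6.9385033), np.float32(-8.071188))
(array([[229.1085, 101.4475]]), np.uint64(295)) (array([[229.3939, 103.7609]]), np.uint64(297)) 22.925
```

View pics/cmp.png

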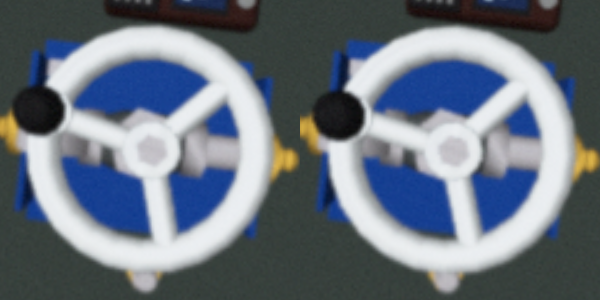

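The view shows the handle about 2.3° past its start: the blob is lower on the left and the eef readings agree. I'll nudge it back.

Run:
```python
from cmp import *
D=[1,0,0,0]
s=np.array([.5735,.2829,.205])
move_ptp([s[0],s[1],.31],D);move_gripper(.06);movel(s,speed=.12)
move_gripper(0,25);pause(.2);e0=np.array(read_eef_pos());print(e0,read_ft_force())
t=np.array([.95,-.31,0])  # clockwise tangent
for d in np.arange(.001,.0085,.0005):
    movel(s+t*d,speed=.03);pause(.1);m=(np.array(read_eef_pos())-e0)@t
    print(d,m,read_ft_force()@t if 0 else np.array(read_ft_force())@t)
    if m>.0021: break
e=np.array(read_eef_pos());move_gripper(.06)
movel([e[0],e[1],.33],speed=.2);move_gripper(.085)
move_ptp([.49,.25,.36],D);pause(.3);P=camera_params("wrist");print(read_eef_pos())
B=save("wrist","e1");A=cv2.imread("pics/c0.png")[:,:,::-1].copy()
C=np.array([.556,.2341]);wa,wb=warp(A,P,.158,C),warp(B,P,.158,C);print("rot",angle(wa,wb))
def blob(im):
    m=(im.max(2)<35).astype(np.uint8);m[:80]=0;m[130:]=0;m[:,:205]=0;m[:,250:]=0
    return np.array(cv2.connectedComponentsWithStats(m)[3][1:]),m.sum()
print(blob(A),blob(B),read_time_s())
cv2.imwrite("pics/cmp2.png",np.hstack([wa,wb])[:,:,::-1])
```

```text
[0.5739 0.2828 0.2058] [-0.4984 -1.4707  4.6321]
0.001 0.00010561698618709648 -1.3122468093979658
0.0015 0.000124238624095086 -1.4630843389377441
0.002 0.0001715964711794643 -2.775822190145387
0.0025 0.000300557851818608 -4.328843794396443
0.003 0.0006493502506563625 -3.44923983226877
0.0035 0.00106735312631882 -3.0062354610231488
0.004 0.0015191430069018829 -3.4363495888094
0.0045000000000000005 0.0020001569089841214 -3.936841817878398
0.005 0.002498811471174675 -4.016777175522341
[0.4906 0.2499 0.3594]
rot (0.0, np.float32(-5.7934566), np.float32(-5.7934566))
(array([[229.1085, 101.4475]]), np.uint64(295)) (array([[229.9046, 101.7039]]), np.uint64(304)) 31.0583
```

View pics/cmp2.png

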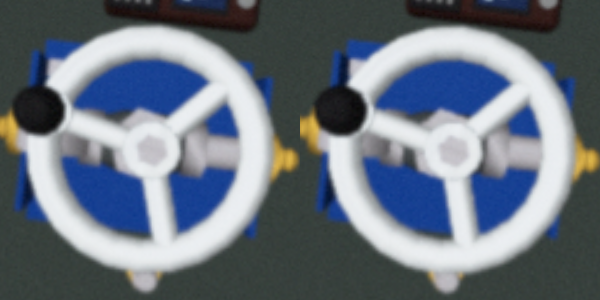

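The wheel matches its starting picture: handle at (40,110) in both. Now the key.

Run:
```python
from cmp import *
D=[1,0,0,0]
move_gripper(0,25)
for i,(x,y) in enumerate(((.40,-.225),(.38,-.24))):
    move_ptp([x,y,.30],D);pause(.2);P=camera_params("wrist");im=save("wrist",f"k{i}")
    for r in tip_of("wrist","start_key_top")[:2]: print(np.array(r["at"]),round(r["confidence"],2),at_z("wrist",r["at"],.072,P)); cv2.circle(im,tuple(int(v) for v in r["at"]),1,(255,0,0),-1)
    cv2.imwrite(f"pics/k{i}m.png",im[:,:,::-1]); print(proj("wrist",[.4436,-.233,.072]))
a=cv2.imread("pics/k0m.png");b=cv2.imread("pics/k1m.png");cv2.imwrite("pics/km.png",np.hstack([a[:,60:460],b[:,60:460]]))
print(read_time_s())
```

```text
[271.  134.8] 0.61 [ 0.4442 -0.2366  0.072 ]
[444.3 141.4] 0.5 [ 0.4355 -0.4757  0.072 ]
[268.0727 135.0374]
[435.8 123.8] 0.62 [ 0.4386 -0.4746  0.072 ]
[259.6 120. ] 0.51 [ 0.4437 -0.2364  0.072 ]
[257.051  120.0155]
34.45
```

View pics/km.png

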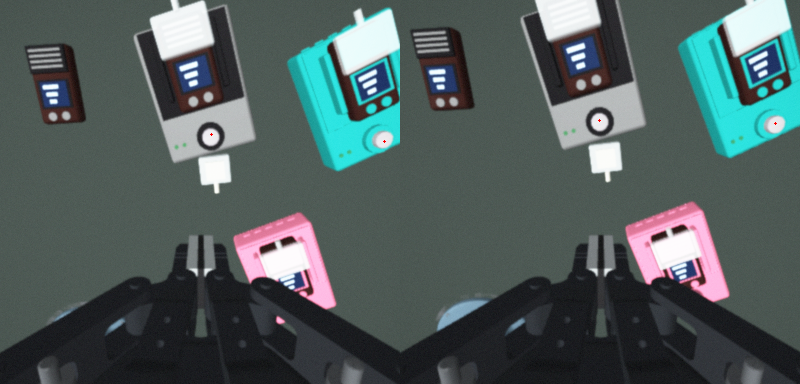

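Both views show the grey station's key, with the detections centred on it at (271,135) and (260,120). Pressing at (0.444, -0.236).

Run:
```python
from cmp import *
D=[1,0,0,0];x,y=.444,-.236
move_ptp([x,y,.16],D);movel([x,y,.098],speed=.1);pause(.2);f0=np.array(read_ft_force());print(f0,read_eef_pos(),read_finger_gap())
z=.098
while z>.072:
    z-=.001;movel([x,y,z],speed=.03);f=np.array(read_ft_force())-f0;e=read_eef_pos();print(round(z,3),e[2],f[2])
    if f[2]>11: break
pause(.3);print(read_eef_pos(),np.array(read_ft_force())-f0);save("side","p")
movel([x,y,.16],speed=.08);print(read_time_s(),np.array(read_ft_force())-f0)
```

```text
[-0.5219 -0.4169  0.7258] [ 0.4447 -0.2363  0.0988] 3.583985228929892e-05
0.097 0.09709338877252051 -0.5856973581783049
0.096 0.09588802324041078 -1.099506088067221
0.095 0.09490744433585174 -1.1378438276114302
0.094 0.09390906032236322 -1.5990077429421237
0.093 0.0929272685167701 -0.8934094997740624
0.092 0.09193685753699882 -0.8281233850047306
0.091 0.09093431031651773 -0.5515181877680501
0.09 0.0899209725556968 -0.3412271007597262
0.089 0.08892172037526219 -0.49995843721512284
0.088 0.08791577863604709 -0.9456728701851048
0.087 0.08691211713328789 -0.9411818648580991
0.086 0.08591669216144826 -0.6201984922581913
0.085 0.08490220178889238 -0.003984407666134837
0.084 0.08389914225402083 -0.1703735671437513
0.083 0.08290765651440923 -1.029187891406099
0.082 0.08191204573547832 -0.12499992872509791
0.081 0.08092586032479188 -1.8439066108607283
0.08 0.07992219845282832 -0.32206952508656705
0.079 0.07891338974524494 -1.1755496663584837
0.078 0.07793315002768207 -0.9448113521003078
0.077 0.07693096068580314 -0.550361353928082
0.076 0.07592552627612031 -1.2529337864382566
0.075 0.07491817209720318 -0.1876947348714887
0.074 0.07393530821044458 -1.0540123458547495
0.073 0.07291754218077154 -0.5760527106894427
0.072 0.07191531345245207 -1.1134430437007807
[ 0.444 -0.236  0.072] [-0.2071  0.6958 -0.8696]
44.1833 [ 0.8524 -0.1498 -1.4294]
```

Run:
```python
from h import *
im=cv2.imread("pics/p.png");print(proj("side",[.444,-.236,.072]),proj("side",[.444,-.236,.053]))
cv2.imwrite("pics/pc.png",cv2.resize(im[190:340,150:350],(800,600),interpolation=cv2.INTER_CUBIC))
```

```text
[241.40926506 273.09154491] [241.51797391 276.77205011]
```

View pics/pc.png

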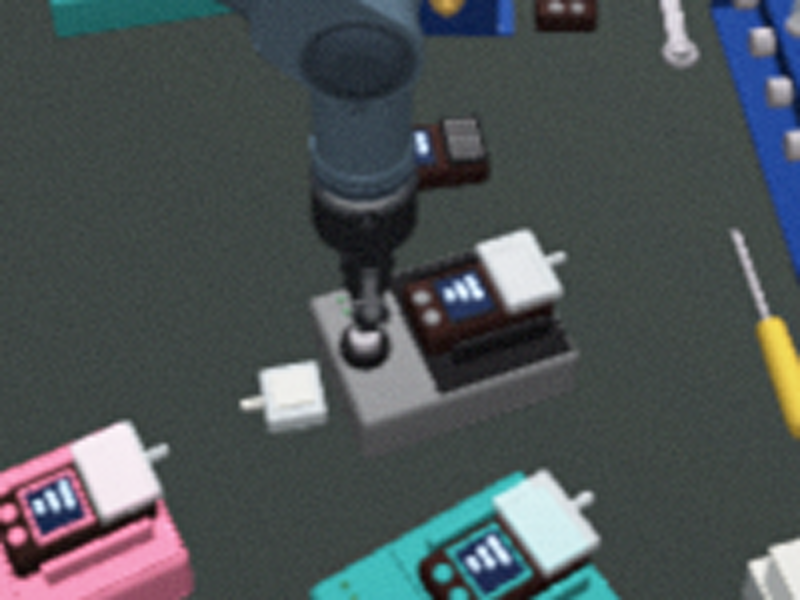

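The fingertip sits over the key but has not pressed it. I'll go further down under force guard.

Run:
```python
from cmp import *
D=[1,0,0,0];x,y=.444,-.236
movel([x,y,.073],speed=.1);pause(.2);f0=np.array(read_ft_force())
z=.073
while z>.046:
    z-=.001;movel([x,y,z],speed=.03);pause(.1);f=np.array(read_ft_force())-f0;e=read_eef_pos();print(round(z,3),round(e[2],4),f)
    if f[2]>11: break
print(read_finger_gap(),read_time_s());save("side","p2")
```

```text
0.072 0.072 [ 0.8907 -0.0421  0.9593]
0.071 0.0709 [-0.2708  0.2144 -0.6698]
0.07 0.07 [-0.2064 -0.2949 -0.3474]
0.069 0.069 [ 0.0317 -0.1127 -0.2488]
0.068 0.068 [-0.7327 -0.5923 -0.136 ]
0.067 0.067 [-0.1068  0.1816  0.4014]
0.066 0.066 [ 0.8616  0.7164 -0.5389]
0.065 0.0652 [-0.7274  0.8039  2.19  ]
0.064 0.0641 [-0.2254  0.0269  1.8366]
0.063 0.0631 [0.532  0.0089 2.4169]
0.062 0.0621 [ 0.057  -0.4566  2.7099]
0.061 0.0611 [0.2198 0.1996 3.8623]
0.06 0.0601 [-0.0452  0.4459  3.9361]
0.059 0.0596 [-2.3875  0.2549  9.3473]
0.058 0.0594 [-3.0385  1.7564 16.0755]
7.17971464221474e-05 50.65
```

Run:
```python
from h import *
im=cv2.imread("pics/p2.png");a=cv2.resize(im[240:300,205:275],(400,343),interpolation=cv2.INTER_CUBIC)
s=save("scene","p2s")[:,:,::-1];b=cv2.resize(s[210:270,175:245],(400,343),interpolation=cv2.INTER_CUBIC)
cv2.imwrite("pics/p2c.png",np.hstack([a,b]))
for z in(.0406,.066):print(proj("side",[.444,-.236,z])-[205,240],proj("scene",[.444,-.236,z])-[175,210])
```

```text
[36.58775761 39.13468445] [35.8023806  42.28571817]
[36.44383031 34.26180459] [35.14132879 36.71826356]
```

View pics/p2c.png

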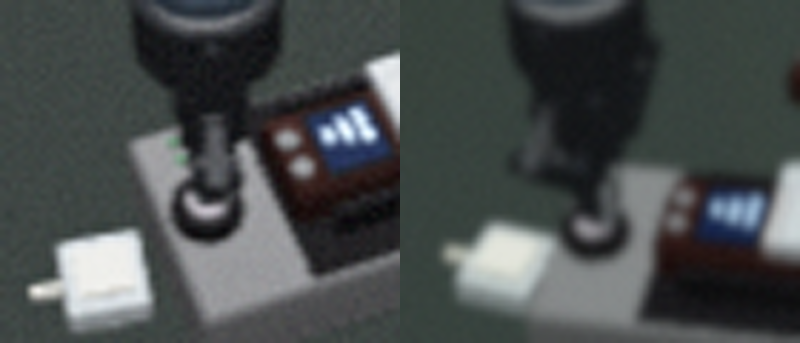

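The fingertip is on the key. The force rose from about 2 to 4 N over 6 mm of travel, then met a hard stop, so the key is right down. I'll release it, check and hand in.

Run:
```python
from h import *
movel([.444,-.236,.20],speed=.1);pause(.2)
a=save("scene","f");b=save("side","fs")
cv2.imwrite("pics/fin.png",cv2.resize(np.hstack([a,b])[:,:,::-1],(800,300)))
print(read_time_s(),read_ft_force());
```

```text
52.6167 [-0.29033709  0.72764019 -0.08994925]
```

View pics/fin.png

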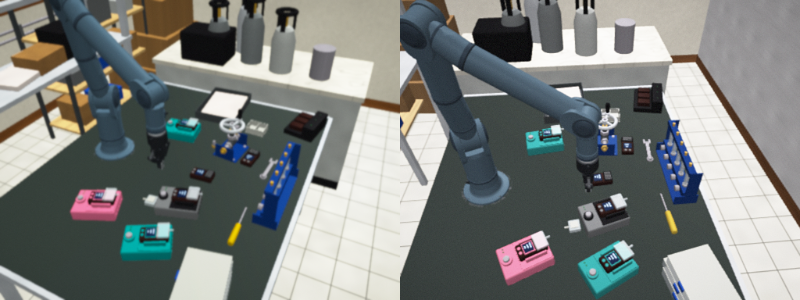

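The arm is clear of the bench, the key is up again, and everything else lies where it was.

```bash
python3 -c "
from bench import *
print(sign_off())"
```

```text
the job is handed in; nothing more can be done
None
```

I turned the hand wheel one full turn anticlockwise (about 2° past, then nudged back until it matched the starting picture), pressed the grey station's start key to its hard stop and let it up, and handed the job in at about 53 s; nothing else on the bench was seen to move.

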